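# Swap a label roll from the back of the stand into the dispenser

### The arm

A 7-joint arm with a two-finger parallel gripper is mounted at the origin on the work surface; the furniture and walls round the work are solid. World frame = base frame: x ahead of the robot, y to its left, z up, the work surface at z = 0. Lengths are in m, angles in rad, forces in N, time in s.
With the tool pointing down it reaches from about 0.425 to 0.925 m from the base axis. Payload 6.8 kg.
Tool frame: the origin (TCP) lies on the front face of the gripper's body, between the roots of the fingers; the fingertips stand 73 mm ahead of it and the grasp point (between the pads) lies 54 mm ahead of it (bot.finger_overhang is the z of the fingertips in the tool frame, in m); z points along the fingers, y is the line along which they close (so a half turn about z gives the same grasp; the last joint's range is limited). The gripper opens to 85 mm and grips with 20 to 120 N. Pads are 22 mm wide; open, the fingers measure 114 mm over their backs; the gripper's body (76 mm by 85 mm) begins 54 mm behind the grasp point. The pads swing forward as they close: fully open they stand 13 mm farther back than shut.
Start: joints at [1.15, 0.477, 0.022, 1.555, -0.011, 1.109, -0.083], TCP at [0.208, -0.642, 0.304] pointing down, gripper open.
Joint ranges: [-2.96, 2.96], [-0.34, 2.1], [-1.41, 1.46], [0.24, 2.44], [-1.37, 4.51], [0.17, 1.92], [-2.96, 2.96]. Speed limits (rad/s): [2.39, 2.39, 3.14, 3.14, 3.14, 3.14, 3.14].

### API

Orientations are given as a unit quaternion [w, x, y, z].
In Python, from station import bot gives the robot as it stands.
- The arm moves only by the tool servo_tool, never from a script. Its argument "motion" is one flat list of numbers, 7 for each row, row after row: the shift along the tool's x, y, z as a fraction of full scale, then the turn, a rotation vector about the tool's x, y, z as a fraction of full scale, then the closure, from 0 (fully open) to 1 (shut). In form: [tx, ty, tz, ax, ay, az, gripper, tx, ty, tz, ax, ay, az, gripper, ...]. A call has 1 to 5 rows; each row shifts and turns the commanded pose from where the row before left it, along the tool's axes as they then stand; what a row does not reach is not made up. Full scale, the value 1, is 0.02 m for a shift and 0.15 rad for a turn. A row lasts 1/8 s, in which the tool goes at most 62.5 mm and 10.7 degrees, less where a joint would pass 70% of its speed; a pose out of reach is approached as far as the arm can. A call with a number of a shift or a turn outside -1 to 1 is refused whole. A call with a gripper value outside its range is refused whole. The fingers move at their own pace and stop on an object; "grip_force" is the grip in N (left out, the last holds). Time passes only in rows, so rows that do not move let the fingers close. It gives the time, the measured TCP pose, the force, the opening and the grip force at its end, in the units of the state.
- bot.get_obs(): the state, without advancing time (a new reading comes with each control period).
- bot.read_camera(name): name is "scene" or "top" or "wrist"; returns the picture (420x560x3 uint8, red, green, blue); there is no depth.
- bot.get_calibration(name): a dict with "mtx" (3x3 intrinsics, pixels), "rvec" (rotation vector, rad) and "tvec" (3), from world to camera coordinates, as OpenCV has them. Camera axes: x right, y down, z forward; pixel columns grow to the right and rows downward; lengths in m; the calibration is good to about 2 mm. A picture is of the moment at which its call begins: read the wrist's pose just before it. get_calibration takes no time and is no camera call; for the wrist camera it gives the pose at the moment of the call.
- bot.hand_in(): hands the job in; it is judged then, once.
Trained networks look in the newest picture that a camera, given by its name, has taken for a name from the list of things; names that differ only in an ending like _2 or _b are one class to them, and where a whole thing is asked for, a point or a joint stands for the part that bears it (a point fixed in the world has none). Each returns a list of dicts, best first, with "p" (0 to 1); they miss things now and then, are a little off and sometimes report something else, mostly with a low value. They report only what shows in the picture. A call takes as long as a camera call. They do not tell look-alikes from the thing itself.
- bot.boxes_of(camera, name): "uv" ([column, row] in pixels, amid what is visible of it).
The state is a dict: "t": time; "q": joint angles; "joint_vel": joint speeds; "joint_torque": joint torques, N m; "eef_pos": TCP position; "tool_rot": TCP orientation; "contact_force": force on the tool from outside, world axes, zero at the start; "torque": the same for the moment, N m; "gripper_width": opening from 0.0 (shut) to 1.0 (fully open); "grasp_force": force on a finger pad.
Only numpy, scipy, OpenCV 4.12 (cv2) and the standard library are available. Lean on these libraries where they do the work, as an engineer would, in place of code of your own. Each camera call takes 0.05 s, during which the arm holds its last target. There are 200 camera calls.

### The job

Load the label dispenser with the red roll, which hangs at the back of the roll stand's arm behind the white and the yellow one: take those two off over the open end and lay them side by side in the grey cradle, then bring the red roll to the dispenser and lay it on its two rollers between the cheeks. Then hang the yellow and the white roll back on the arm, yellow behind and white, which is used all day, in front at the open end, both fully on the bar. Leave the other things on the bench where they are.

Things in the scene. Friction and masses are not known exactly. Their poses are not given: they have to be found in the camera images.
- roll_white_center (a point): Roll of plain white labels. 64 mm outside diameter, 42 mm wide, 26 mm bore through its card core, about 0.12 kg; gripped firmly across its diameter. Point: centre of the roll, on its axis, half-way along its width; own x lies along the axis (level at the start). At the start it hangs on the stand's arm, first or second from the open end.
- roll_yellow_center (a point): Roll of yellow labels. 64 mm outside diameter, 42 mm wide, 26 mm bore through its card core, about 0.12 kg; gripped firmly across its diameter. Point: centre of the roll, on its axis, half-way along its width; own x lies along the axis (level at the start). At the start it hangs on the stand's arm, first or second from the open end.
- roll_red_center (a point): Roll of red labels. 64 mm outside diameter, 42 mm wide, 26 mm bore through its card core, about 0.12 kg; gripped firmly across its diameter. Point: centre of the roll, on its axis, half-way along its width; own x lies along the axis (level at the start). At the start it hangs on the stand's arm, third, nearest the upright.
- bar_tip (a point): Open end of the arm of the grey roll stand (fixed): a level round bar, 14 mm thick. Point: on the bar's axis at its free end, 125 mm above the bench. Own x runs along the bar to the upright (stop disc at x = 180 mm; head 31 mm above and beside the axis), z up. A hanging roll's centre is 6 mm below the axis; rolls pass only over the open end. Base plate 8 mm thick.
- cradle_seat (a point): Grey roll cradle (fixed), a 150 x 92 mm tray with two level bars along own x (12 mm thick, 40 mm apart, tops 18 mm above the bench). Two rolls lie on it side by side, axes along x. Point: where a lying roll's axis runs, mid-way between the end plates (inner faces at x = -70 and +70 mm, 31 mm high), 44 mm above the bench; z up.
- dispenser_seat (a point): Blue label dispenser (fixed): two 12 mm rollers, 40 mm apart, along own y between cheeks (inner faces at y = -27 and 27 mm, 4 mm thick, 86 mm long, tops 62 mm above the bench). Point: centre of a seated roll, 49 mm above the bench; the roll's axis lies along y; set in from above. Own -x points to the black tear bar (83 to 109 mm off, 43 mm high); z up.
- squeeze_bottle: Bystander: white squeeze bottle with a red nozzle, 60 mm across, 174 mm tall, standing. Origin at the centre of its underside.
- stapler: Bystander: blue and black stapler, 32 x 135 x 50 mm, long along its own y. Origin at the centre of its underside.
- tub_yellow_1: Bystander: dark tub with a yellow screw lid, 66 mm across, 70 mm tall, in the group of tubs at the right: of the two yellow-lidded ones, the one farther to the right (smaller y). Origin at the centre of its underside.
Mind the look-alikes: they are no part of the job. Of the things like the part that bears cradle_seat, leave any that is purple; of the rest the smaller one is meant.

How it is judged:
By the outcome, as a careful person would: the job done as asked, in the order asked, and still so for the second after the job is handed in, with the robot touching nothing.
It also fails if it takes over 115 s, if anything falls off the work surface, if the arm or the gripper's body presses on something with over 40 N, if the wrist force passes 120 N, or if a joint passes its speed limit or range.

## Working session

There is one attempt and no reset: what is moved stays moved. The work goes in short steps, Python scripts to look and compute and a tool call to move; the robot and the scene stay as the last step left them, time stands still between calls to the robot, and variables do not carry over. Pictures are saved under pics/ and viewed, at most 14 in all, crops included, and the job is handed in when it is done.

Besides the shell and the picture viewer there is one more tool, called after ">>>" as name(argument=value, ...) on one line, values as JSON. servo_tool: Moves the arm, as the interface text tells. Shift numbers are shares of 0.02 m and turn numbers shares of 0.15 rad, none past 1 either way. Its arguments: {"type":"object","properties":{"motion":{"type":"array","items":{"type":"number","minimum":-1,"maximum":1}},"grip_force":{"type":"number"}},"required":["motion"]}

```bash
mkdir -p pics; ls; python3 - <<'E'
from station import bot
import cv2
for c in ("scene","top"):
    im=bot.read_camera(c); cv2.imwrite(f"pics/{c}0.png",im[:,:,::-1])
    k=bot.get_calibration(c); print(c,k)
    for n in ["roll_white_center","roll_yellow_center","roll_red_center","bar_tip","cradle_seat","dispenser_seat"]:
        print(n,[( [round(v) for v in d["uv"]],round(d["p"],2)) for d in bot.boxes_of(c,n)][:4])
print(bot.get_obs())
E
```

```text
pics
scene {'mtx': array([[398.21954988,   0.        , 279.21536771],
       [  0.        , 398.21954988, 209.8197687 ],
       [  0.        ,   0.        ,   1.        ]]), 'rvec': array([ 2.42915736,  1.04502112, -0.3004137 ]), 'tvec': array([-0.27862182, -0.31493583,  1.62859385])}
roll_white_center [([324, 201], 0.65)]
roll_yellow_center [([314, 200], 0.69)]
roll_red_center []
bar_tip [([332, 221], 0.86)]
cradle_seat [([232, 250], 0.96), ([276, 178], 0.93), ([161, 246], 0.57), ([390, 194], 0.45)]
dispenser_seat [([342, 161], 0.62)]
top {'mtx': array([[408.70820795,   0.        , 284.3805866 ],
       [  0.        , 408.70820795, 218.71261139],
       [  0.        ,   0.        ,   1.        ]]), 'rvec': array([ 2.18430026, -2.18730535,  0.09070349]), 'tvec': array([-0.05525886,  0.50103099,  1.19828763])}
roll_white_center [([258, 176], 0.89)]
roll_yellow_center [([256, 195], 0.98), ([266, 189], 0.69)]
roll_red_center [([244, 157], 0.78)]
bar_tip [([267, 186], 0.89), ([374, 142], 0.74)]
cradle_seat [([256, 270], 0.95), ([414, 295], 0.8), ([357, 224], 0.61)]
dispenser_seat [([171, 230], 0.61)]
{'t': 0.7, 'q': array([ 1.14985551,  0.47696847,  0.02240363,  1.55538225, -0.01150127,
        1.10927541, -0.08310256]), 'joint_vel': array([ 3.21701387e-05, -8.69959637e-04, -7.93823613e-04,  1.59831900e-03,
       -7.40480927e-04,  1.04621401e-03, -1.42879231e-04]), 'joint_torque': array([-4.69638417e-04, -5.96166193e+01,  1.60594761e+00, -2.81494349e+01,
        1.24830977e-02,  1.54851230e-03, -2.20717413e-05]), 'eef_pos': array([ 0.20775361, -0.64226364,  0.30393664]), 'tool_rot': array([4.45859687e-05, 9.87793375e-01, 1.55769851e-01, 1.80123640e-05]), 'contact_force': array([-0.19671979, -0.34403476,  0.36881755]), 'torque': array([ 0.02354453, -0.03806655, -0.00330126]), 'grasp_force': 0.0, 'gripper_width': 1.0006792331439676}
```

View pics/scene0.png

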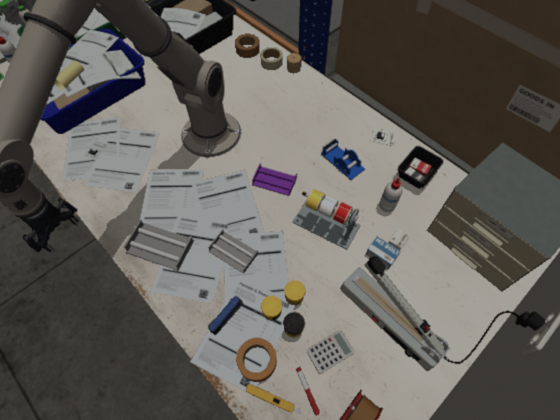

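View pics/top0.png

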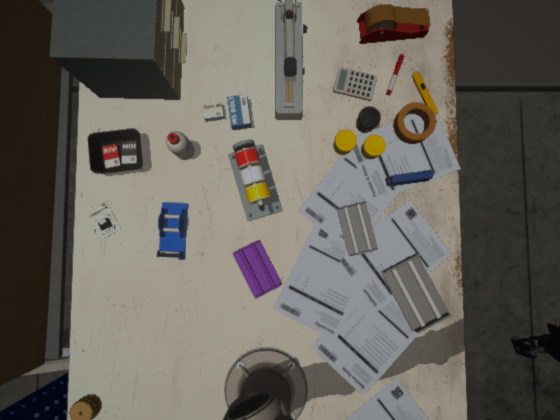

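The bar runs in the top view from its open end at about (264,208), near the robot, to the upright at (243,148). From the open end the order is yellow (257,192), white (252,173), red (246,156). The purple tray at (257,268) is a look-alike. The small grey cradle is at (357,229), the larger grey one at (414,292), and the dispenser at (172,230).

```bash
cat > h.py <<'E'
from station import bot
import cv2, numpy as np
from scipy.spatial.transform import Rotation as R
def ray(cal,uv):
    K=cal["mtx"];Rm=cv2.Rodrigues(np.array(cal["rvec"]))[0];t=np.array(cal["tvec"])
    d=Rm.T@np.linalg.inv(K)@np.array([uv[0],uv[1],1.]); return -Rm.T@t,d
def onz(cal,uv,z):
    o,d=ray(cal,uv); return o+d*(z-o[2])/d[2]
def proj(cal,p):
    return cv2.projectPoints(np.array(p,float).reshape(-1,3),np.array(cal["rvec"]),np.array(cal["tvec"]),cal["mtx"],None)[0][:,0]
E
python3 - <<'E'
import cv2,numpy as np
im=cv2.imread("pics/top0.png")
def c(x,y,w,h,s): return cv2.resize(im[y:y+h,x:x+w],None,fx=s,fy=s,interpolation=cv2.INTER_CUBIC)
a=c(220,130,66,96,6);b=c(330,195,60,72,6);d=c(148,195,50,72,6)
H=576;p=lambda i:np.vstack([i,np.zeros((H-i.shape[0],i.shape[1],3),np.uint8)])
o=np.hstack([p(a),p(d)]);o=o[:, :]
cv2.imwrite("pics/c1.png",o);print(o.shape)
cv2.imwrite("pics/c2.png",b)
from h import *
k=bot.get_calibration("top")
print("tip",onz(k,(264,208),.125),"head",onz(k,(243,148),.125),"cradle",onz(k,(357,229),.018),"disp",onz(k,(172,230),.05))
E
```

```text
(576, 696, 3)
tip [5.22215649e-01 2.49200062e-04 1.25000000e-01] head [0.68833132 0.05842707 0.125     ] cradle [ 0.47006424 -0.27232021  0.018     ] disp [0.46623275 0.26935326 0.05      ]
```

View pics/c1.png

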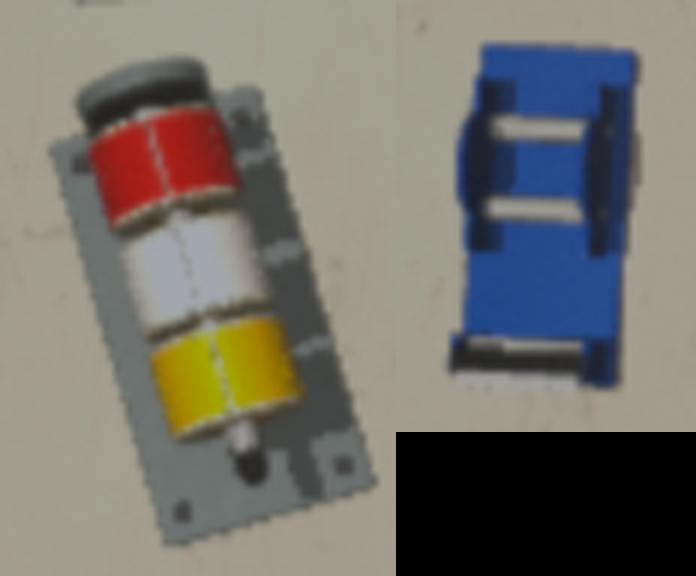

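View pics/c2.png

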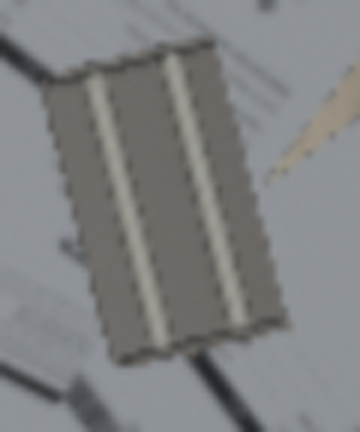

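The crops show the bar tip at crop pixel (252,482), with gaps between rolls at (180,215) and (208,318). The dispenser rollers lie at rows 128 and 208 with the tear bar towards the robot. The cradle bars run (95,75)-(160,345) and (173,57)-(238,325).

```bash
python3 - <<'E'
from h import *
k=bot.get_calibration("top")
f=lambda x,y,ox,oy:((x+.5)/6-.5+ox,(y+.5)/6-.5+oy)
def P(x,y,o,z): return onz(k,f(x,y,*o),z)[:3].round(4)
S=(220,130);D=(148,195);C=(330,195)
print("tip",P(252,482,S,.125)); print("gaps(bar top .132)",P(180,215,S,.132),P(208,318,S,.132),P(238,425,S,.132))
print("base corners",[P(*a,S,.008) for a in ((52,145),(258,88),(377,485),(165,545))])
for n,c in dict(red=(165,165),white=(195,268),yel=(227,375)).items(): print(n,P(*c,S,.151))
print("disp",[P(*a,D,.0227) for a in ((96,128),(184,128),(91,208),(187,208))])
print("tear",[P(*a,D,.043) for a in ((54,360),(186,360))])
print("crad",[P(*a,C,.018) for a in ((95,75),(160,345),(173,57),(238,325))])
print("cam",ray(k,(0,0))[0]); 
kw=bot.get_calibration("wrist"); o=bot.get_obs(); q=o["tool_rot"]; T=R.from_quat([q[1],q[2],q[3],q[0]])
print("tool axes",T.as_matrix().round(3).tolist(),"wristcam in tool",T.inv().apply(ray(kw,(0,0))[0]-o["eef_pos"]), kw["mtx"][0,0])
Rm=cv2.Rodrigues(np.array(kw["rvec"]))[0]; print("cam axes in tool\n",(T.as_matrix().T@Rm.T).round(3))
E
```

```text
tip [0.517  0.0068 0.125 ]
gaps(bar top .132) [0.6383 0.0395 0.132 ] [0.591  0.0266 0.132 ] [0.5422 0.0129 0.132 ]
base corners [array([0.7001, 0.1143, 0.008 ]), array([0.7295, 0.01  , 0.008 ]), array([ 0.5269, -0.0502,  0.008 ]), array([0.4968, 0.056 , 0.008 ])]
red [0.657  0.0448 0.151 ]
white [0.6104 0.0312 0.151 ]
yel [0.5622 0.0168 0.151 ]
disp [array([0.5094, 0.3024, 0.0227]), array([0.5094, 0.259 , 0.0227]), array([0.4698, 0.304 , 0.0227]), array([0.4698, 0.2568, 0.0227])]
tear [array([0.3954, 0.3144, 0.043 ]), array([0.3953, 0.2508, 0.043 ])]
crad [array([ 0.5357, -0.2386,  0.018 ]), array([ 0.4015, -0.2691,  0.018 ]), array([ 0.5447, -0.2777,  0.018 ]), array([ 0.4113, -0.3079,  0.018 ])]
cam [ 0.40829781 -0.04764411  1.23328901]
tool axes [[0.951, 0.308, 0.0], [0.308, -0.951, -0.0], [0.0, 0.0, -1.0]] wristcam in tool [ 0.06894634  0.00021101 -0.07060365] 307.10386761648215
cam axes in tool
 [[ 0.    -0.962 -0.274]
 [ 1.    -0.     0.001]
 [-0.001 -0.274  0.962]]
```

The measurements agree with the given sizes: bar yaw is about 16°, cradle centre (0.473,-0.273) at yaw 12.7°, dispenser (0.490,0.281) at yaw near 0. I'll move over the cradle for a closer look.

>>> servo_tool(motion=[0.9,-0.67,0,0,0,0,0,0.92,-0.67,0,0,0,0,0,0.92,-0.67,0,0,0,0,0,0.92,-0.67,0,0,0,0,0,0.92,-0.67,0,0,0,0,0], grip_force=40)

```text
t: 1.32
eef_pos: [0.2755, -0.5488, 0.3041]
tool_rot: [0.0, 0.988, 0.156, 0.0]
contact_force: [0.8, 0.8, 0.8]
gripper_width: 1.002
grasp_force: 0.0
```

>>> servo_tool(motion=[0.92,-0.67,0,0,0,0,0,0.92,-0.67,0,0,0,0,0,0.92,-0.67,0,0,0,0,0,0.92,-0.67,0,0,0,0,0,0.92,-0.67,0,0,0,0,0])

```text
t: 1.95
eef_pos: [0.342, -0.4569, 0.304]
tool_rot: [0.0, 0.988, 0.156, 0.0]
contact_force: [0.5, -0.0, -0.0]
gripper_width: 0.996
grasp_force: 0.0
```

>>> servo_tool(motion=[0.92,-0.67,0,0,0,0,0,0.92,-0.67,0,0,0,0,0,0.92,-0.67,0,0,0,0,0,0.92,-0.67,0,0,0,0,0,0.92,-0.67,0,0,0,0,0])

```text
t: 2.58
eef_pos: [0.4087, -0.3648, 0.304]
tool_rot: [0.0, 0.988, 0.156, 0.0]
contact_force: [0.1, 0.7, 0.2]
gripper_width: 1.001
grasp_force: 0.0
```

>>> servo_tool(motion=[0.92,-0.67,0,0,0,0,0,0.92,-0.67,0,0,0,0,0,0.92,-0.67,0,0,0,0,0,0.92,-0.67,0,0,0,0,0,0.92,-0.67,0,0,0,0.23,0])

```text
t: 3.2
eef_pos: [0.4754, -0.2727, 0.304]
tool_rot: [0.0, 0.99, 0.138, 0.0]
contact_force: [-0.6, 0.2, -0.4]
gripper_width: 1.002
grasp_force: 0.0
```

```bash
python3 - <<'E'
from h import *
o=bot.get_obs();k=bot.get_calibration("wrist");im=bot.read_camera("wrist").copy()
print(o["t"],o["q"].round(3),o["eef_pos"].round(4),o["tool_rot"].round(4))
print(bot.boxes_of("wrist","cradle_seat"))
b=np.array([.9754,.2204]);n=np.array([-.2204,.9754]);c=np.array([.4733,-.2733])
for s in(-1,1):
    pts=[[*(c+b*a+n*20e-3*s),.018] for a in(-.07,.07)]
    uv=proj(k,pts);print(uv.round(1)); cv2.line(im,*[tuple(int(round(v)) for v in p) for p in uv],(255,0,0),1)
cv2.imwrite("pics/w1.png",im[:,:,::-1])
E
```

```text
3.2 [ 0.547  0.277 -0.169  1.852  0.054  1.017 -0.937] [ 0.4754 -0.2727  0.304 ] [1.000e-04 9.904e-01 1.384e-01 0.000e+00]
[{'uv': [29.4, 217.4], 'p': 0.91}, {'uv': [280.1, 182.3], 'p': 0.61}, {'uv': [344.2, 318.6], 'p': 0.57}]
[[291.3 240.6]
 [299.7 123.9]]
[[259.2 238.9]
 [263.9 121.9]]
```

View pics/w1.png

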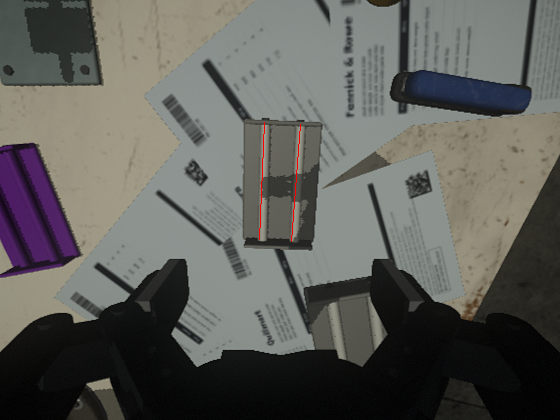

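The overlaid lines lie on the two cradle bars to within about 2 px, so the cradle position holds. Next I'll go above the yellow roll.

>>> servo_tool(motion=[0.545,-0.852,0.147,0,0,0,0,0.545,-0.852,0.147,0,0,0,0,0.545,-0.852,0.147,0,0,0,0,0.545,-0.852,0.147,0,0,0,0,0.545,-0.852,0.147,0,0,0,0])

```text
t: 3.92
eef_pos: [0.5036, -0.1773, 0.2892]
tool_rot: [0.0, 0.99, 0.139, -0.0]
contact_force: [0.4, -0.0, 0.5]
gripper_width: 0.999
grasp_force: 0.0
```

>>> servo_tool(motion=[0.545,-0.852,0.147,0,0,0,0,0.545,-0.852,0.147,0,0,0,0,0.545,-0.852,0.147,0,0,0,0,0.545,-0.852,0.147,0,0,0,0,0.545,-0.852,0.147,0,0,0,0])

```text
t: 4.55
eef_pos: [0.5328, -0.0805, 0.2745]
tool_rot: [0.0, 0.99, 0.139, -0.0]
contact_force: [1.4, -0.3, 0.3]
gripper_width: 0.999
grasp_force: 0.0
```

>>> servo_tool(motion=[0.545,-0.852,0.147,0,0,0,0,0.545,-0.852,0.147,0,0,0,0,0.545,-0.852,0.147,0,0,0,0,0.545,-0.852,0.147,0,0,0,0,0.545,-0.852,0.147,0,0,0,0])

```text
t: 5.18
eef_pos: [0.5619, 0.0163, 0.2597]
tool_rot: [0.0, 0.99, 0.139, 0.0]
contact_force: [1.2, 0.5, -0.7]
gripper_width: 0.996
grasp_force: 0.0
```

```bash
python3 - <<'E'
from h import *
o=bot.get_obs();k=bot.get_calibration("wrist");im=bot.read_camera("wrist").copy()
print(o["t"],o["q"].round(3),o["eef_pos"].round(4),o["tool_rot"].round(4))
b=np.array([.9615,.275]);n=np.array([-.275,.9615]);t=np.array([.517,.0068])
L=lambda a,s,z:[*(t+b*a+n*s),z]
for c in(.046,.0963,.1451):
    for p,q in((L(c-.021,-.032,.119),L(c+.021,-.032,.119)),(L(c-.021,.032,.119),L(c+.021,.032,.119)),(L(c-.021,0,.151),L(c+.021,0,.151))):
        uv=proj(k,[p,q]);cv2.line(im,*[tuple(int(round(v)) for v in p) for p in uv],(0,255,255),1)
cv2.circle(im,tuple(int(v) for v in proj(k,[L(0,0,.125)])[0]),3,(0,255,0),1)
cv2.imwrite("pics/w2.png",im[:,:,::-1])
E
```

```text
5.175 [ 0.103  0.359 -0.302  1.858  0.13   0.945 -1.551] [0.5619 0.0163 0.2597] [4.000e-04 9.904e-01 1.385e-01 0.000e+00]
```

View pics/w2.png

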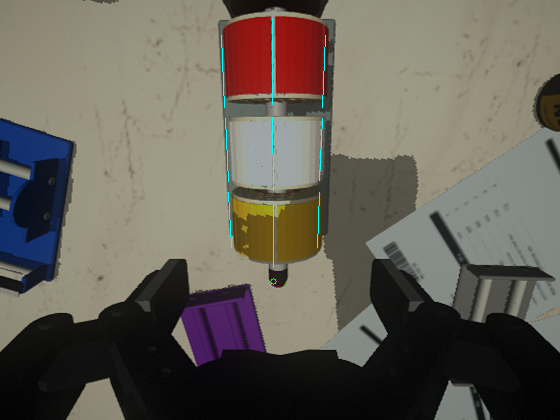

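The overlay fits the rolls within 2 px; the tip lies about 3 mm to tool +y of my estimate, so the bar yaw is about 16.6°. The gripper is centred over the yellow roll (centre column 277), so I'll descend and grip.

>>> servo_tool(motion=[0,0,0.9,0,0,-0.08,0,0,0,0.9,0,0,0,0,0,0,0.9,0,0,0,0,0,0,0.9,0,0,0,0,0,0,0.88,0,0,0,0])

```text
t: 5.85
eef_pos: [0.5618, 0.0163, 0.1688]
tool_rot: [-0.0, 0.99, 0.144, -0.0]
contact_force: [-0.5, 0.4, -0.0]
gripper_width: 1.0
grasp_force: 0.0
```

>>> servo_tool(motion=[0,0,0,0,0,0,1,0,0,0,0,0,0,1,0,0,0,0,0,0,1,0,0,0,0,0,0,1,0,0,0,0,0,0,1])

```text
t: 6.48
eef_pos: [0.5621, 0.0165, 0.1705]
tool_rot: [0.0, 0.989, 0.145, 0.0]
contact_force: [0.7, -0.1, -0.8]
gripper_width: 0.741
grasp_force: 44.1
```

>>> servo_tool(motion=[0,0,-0.3,0,0,0,1,-0.8,0,0,0,0,0,1,-1,0,0,0,0,0,1,-1,0,0,0,0,0,1,-1,0,0,0,0,0,1])

```text
t: 7.1
eef_pos: [0.4874, -0.0058, 0.1762]
tool_rot: [0.0, 0.99, 0.145, -0.0]
contact_force: [0.6, 0.1, -0.4]
gripper_width: 0.739
grasp_force: 44.2
```

```bash
python3 - <<'E'
from h import *
o=bot.get_obs();im=bot.read_camera("wrist")
print(o["t"],o["q"].round(3),o["eef_pos"].round(4),o["contact_force"])
cv2.imwrite("pics/w3.png",im[:,:,::-1])
E
```

```text
7.1 [ 0.135  0.364 -0.3    2.092  0.163  0.707 -1.551] [ 0.4874 -0.0058  0.1762] [ 0.55775237  0.131057   -0.44452608]
```

View pics/w3.png

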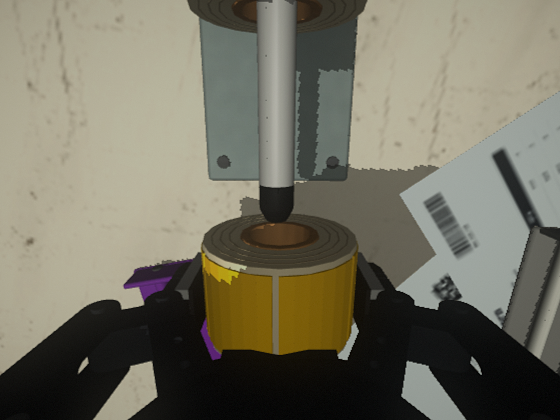

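Yellow is off the bar. The bar tip is at (277,220) and the bore is right in line with it at (279,233). Next it goes to the cradle.

>>> servo_tool(motion=[-0.24,0.98,0,0,0,0,1,-0.23,0.98,0.2,0,0,0,1,-0.23,0.98,0.2,0,0,0,1,-0.23,0.98,0.2,0,0,0,1,-0.23,0.98,0.2,0,0,0,1])

```text
t: 7.78
eef_pos: [0.4945, -0.1065, 0.1602]
tool_rot: [0.0, 0.989, 0.145, -0.0]
contact_force: [-0.3, 0.8, -1.6]
gripper_width: 0.737
grasp_force: 44.2
```

>>> servo_tool(motion=[-0.23,0.98,0.2,0,0,0,1,-0.23,0.98,0.2,0,0,0,1,-0.23,0.98,0.2,0,0,0,1,-0.23,0.98,0.2,0,0,0,1,-0.23,0.98,0.2,0,0,0,1])

```text
t: 8.4
eef_pos: [0.501, -0.2075, 0.14]
tool_rot: [0.0, 0.989, 0.145, 0.0]
contact_force: [0.7, 0.3, -0.9]
gripper_width: 0.735
grasp_force: 44.2
```

>>> servo_tool(motion=[-0.23,0.98,0.2,0,0,0,1,-0.23,0.98,0.2,0,0,0,1,-0.23,0.98,0.2,0,0,0.46,1,0,0,0,0,0,0,1])

```text
t: 8.9
eef_pos: [0.5042, -0.2688, 0.1278]
tool_rot: [0.0, 0.994, 0.108, -0.0]
contact_force: [-0.7, 0.4, -1.5]
gripper_width: 0.743
grasp_force: 44.2
```

```bash
cat >> h.py <<'E'
def st(target=None,yaw=None):
    o=bot.get_obs();q=o["tool_rot"];T=R.from_quat([q[1],q[2],q[3],q[0]]);p=np.array(o["eef_pos"])
    M=T.as_matrix();y=np.degrees(np.arctan2(M[1,0],M[0,0]))
    print("t",round(o["t"],2),"p",p.round(4),"yaw",y.round(2),"q",np.round(o["q"],2),"F",np.round(o["contact_force"],1),"w",round(o["gripper_width"],3))
    if target is not None: print("shift",(T.inv().apply(np.array(target)-p)/.02).round(2), "turn",None if yaw is None else round(-np.radians(yaw-y)/.15,2))
E
python3 -c "
from h import *
st((.5026,-.2667,.0965),12.75)"
```

```text
t 8.9 p [ 0.5042 -0.2688  0.1278] yaw 12.41 q [ 0.54  0.54 -0.2   1.93  0.16  0.69 -1.12] F [-0.7  0.4 -1.5] w 0.743
shift [-0.06 -0.12  1.56] turn -0.04
```

>>> servo_tool(motion=[-0.06,-0.05,0.8,0,0,0,1,0,0,0.6,0,0,0,1,0,0,0.17,0,0,0,1,0,0,0,0,0,0,1])

```text
t: 9.4
eef_pos: [0.5033, -0.2652, 0.0965]
tool_rot: [-0.0, 0.994, 0.111, -0.0]
contact_force: [0.0, -0.6, -0.2]
gripper_width: 0.738
grasp_force: 44.4
```

```bash
python3 - <<'E'
from h import *
st((.5026,-.2667,.0955),12.75)
im=bot.read_camera("wrist");cv2.imwrite("pics/w4.png",im[:,:,::-1])
E
```

```text
t 9.4 p [ 0.5033 -0.2652  0.0965] yaw 12.74 q [ 0.52  0.59 -0.19  1.95  0.18  0.62 -1.13] F [ 0.  -0.6 -0.2] w 0.738
shift [-0.05  0.07  0.05] turn -0.0
```

View pics/w4.png

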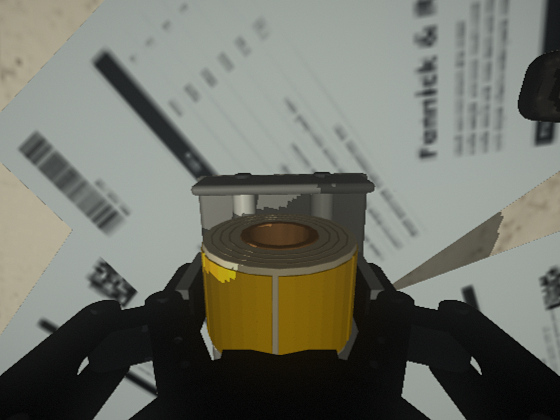

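The cradle bars show at columns 244 and 322 (middle 283) and the roll at 279, so I'll shift about 2 mm, lower and release.

>>> servo_tool(motion=[0,0.1,0,0,0,0,1,0,0,0.06,0,0,0,1,0,0,0,0,0,0,0,0,0,0,0,0,0,0,0,0,0,0,0,0,0])

```text
t: 10.07
eef_pos: [0.5037, -0.2678, 0.0956]
tool_rot: [0.0, 0.994, 0.11, 0.0]
contact_force: [1.2, 0.5, 0.3]
gripper_width: 0.999
grasp_force: 0.0
```

>>> servo_tool(motion=[0,0,-0.4,0,0,0,0,0,0,-1,0,0,0,0,0,0,-1,0,0,0,0,0,0,-1,0,0,0,0,0,0,-1,0,0,0,0])

```text
t: 10.7
eef_pos: [0.5037, -0.2678, 0.1849]
tool_rot: [0.0, 0.994, 0.11, 0.0]
contact_force: [0.6, -0.2, 0.3]
gripper_width: 0.995
grasp_force: 0.0
```

>>> servo_tool(motion=[0,0,-1,0,0,-0.46,0,0,0,-1,0,0,0,0,0,0,-1,0,0,0,0,0,0,0,0,0,0,0])

```text
t: 11.2
eef_pos: [0.5045, -0.2681, 0.2455]
tool_rot: [0.001, 0.989, 0.145, 0.002]
contact_force: [0.4, 0.4, 0.3]
gripper_width: 1.0
grasp_force: 0.0
```

```bash
python3 -c "
from h import *
st((.6093,.0315,.2597),16.6)
bot.read_camera('wrist')
k=bot.get_calibration('wrist')
for d in bot.boxes_of('wrist','roll_yellow_center'): print(d, onz(k,d['uv'],.076))
print(proj(k,[[.5033,-.2667,.076]]))"
```

```text
t 11.2 p [ 0.5045 -0.2681  0.2455] yaw 16.63 q [ 0.58  0.38 -0.25  1.85  0.12  0.91 -1.01] F [0.4 0.4 0.3] w 1.0
shift [  9.31 -12.85  -0.72] turn 0.0
{'uv': [279.1, 199.8], 'p': 0.93} [ 0.51262017 -0.26606845  0.076     ]
[[276.55224622 210.71663945]]
```

Yellow lies in the cradle. White is next.

>>> servo_tool(motion=[0.665,-0.918,-0.05,0,0,0,0,0.665,-0.918,0,0,0,0,0,0.665,-0.918,0,0,0,0,0,0.665,-0.918,0,0,0,0,0,0.665,-0.918,0,0,0,0,0])

```text
t: 11.92
eef_pos: [0.5407, -0.1599, 0.2434]
tool_rot: [-0.0, 0.989, 0.145, -0.001]
contact_force: [-0.0, -0.3, -0.6]
gripper_width: 1.002
grasp_force: 0.0
```

>>> servo_tool(motion=[0.665,-0.918,0,0,0,0,0,0.665,-0.918,0,0,0,0,0,0.665,-0.918,0,0,0,0,0,0.665,-0.918,0,0,0,0,0,0.665,-0.918,0,0,0,0,0])

```text
t: 12.55
eef_pos: [0.5781, -0.0531, 0.2433]
tool_rot: [-0.0, 0.989, 0.145, -0.001]
contact_force: [0.0, -0.1, 0.1]
gripper_width: 1.003
grasp_force: 0.0
```

>>> servo_tool(motion=[0.665,-0.918,0,0,0,0,0,0.665,-0.918,0,0,0,0,0,0.665,-0.918,0,0,0,0,0,0.665,-0.918,0,0,0,0,0,0,0,0,0,0,0,0])

```text
t: 13.18
eef_pos: [0.6086, 0.0342, 0.244]
tool_rot: [-0.001, 0.989, 0.146, -0.0]
contact_force: [-0.7, 0.7, -0.6]
gripper_width: 1.002
grasp_force: 0.0
```

```bash
python3 -c "
from h import *
st((.6101,.0314,.1705),16.6)
bot.read_camera('wrist')
k=bot.get_calibration('wrist')
for d in bot.boxes_of('wrist','roll_white_center'): print(d, onz(k,d['uv'],.145))
print(proj(k,[[.6101,.0314,.145]]))"
```

```text
t 13.18 p [0.6086 0.0342 0.244 ] yaw 16.83 q [ 0.09  0.45 -0.33  1.76  0.17  0.96 -1.58] F [-0.7  0.7 -0.6] w 1.002
shift [0.04 0.16 3.68] turn 0.03
{'uv': [283.9, 230.1], 'p': 0.68} [0.61673174 0.03148798 0.145     ]
[[280.768087   240.26413371]]
```

>>> servo_tool(motion=[0.04,0.16,0.92,0,0,0.03,0,0,0,0.92,0,0,0,0,0,0,0.92,0,0,0,0,0,0,0.92,0,0,0,0,0,0,0,0,0,0,0.5])

```text
t: 13.9
eef_pos: [0.609, 0.0289, 0.1688]
tool_rot: [-0.0, 0.99, 0.143, -0.002]
contact_force: [0.6, 0.3, 0.1]
gripper_width: 0.812
grasp_force: 0.0
```

>>> servo_tool(motion=[0,0,0,0,0,0,1,0,0,0,0,0,0,1,0,0,0,0,0,0,1,0,0,0,0,0,0,1,0,0,-0.3,0,0,0,1])

```text
t: 14.52
eef_pos: [0.6099, 0.0289, 0.1769]
tool_rot: [-0.0, 0.99, 0.142, -0.0]
contact_force: [0.1, 0.7, -0.6]
gripper_width: 0.74
grasp_force: 44.1
```

```bash
python3 -c "
from h import *
st((.4875,-.0058,.1765),16.6)"
```

```text
t 14.53 p [0.6099 0.0289 0.1769] yaw 16.37 q [ 0.08  0.53 -0.31  1.8   0.21  0.84 -1.61] F [ 0.1  0.7 -0.6] w 0.74
shift [-6.36 -0.06  0.02] turn -0.03
```

>>> servo_tool(motion=[-0.7,0,0,0,0,-0.03,1,-0.95,-0.01,0,0,0,0,1,-0.95,-0.01,0,0,0,0,1,-0.95,-0.01,0,0,0,0,1,-0.95,-0.01,0,0,0,0,1])

```text
t: 15.15
eef_pos: [0.5222, 0.0035, 0.1771]
tool_rot: [0.0, 0.989, 0.145, -0.0]
contact_force: [0.6, 0.6, -0.4]
gripper_width: 0.742
grasp_force: 44.1
```

>>> servo_tool(motion=[-0.95,-0.01,0,0,0,0,1,-0.95,-0.01,0,0,0,0,1,-0.1,0,0,0,0,0,1])

```text
t: 15.52
eef_pos: [0.4835, -0.0078, 0.177]
tool_rot: [0.0, 0.99, 0.144, -0.001]
contact_force: [0.8, 0.6, -1.3]
gripper_width: 0.738
grasp_force: 44.2
```

```bash
python3 -c "
from h import *
st((.4446,-.2806,.13),12.75)"
```

```text
t 15.53 p [ 0.4835 -0.0078  0.177 ] yaw 16.6 q [ 0.17  0.36 -0.34  2.1   0.18  0.71 -1.57] F [ 0.8  0.6 -1.3] w 0.738
shift [-5.76 12.52  2.36] turn 0.45
```

>>> servo_tool(motion=[-0.443,0.963,0,0,0,0,1,-0.443,0.963,0.1,0,0,0,1,-0.443,0.963,0.1,0,0,0,1,-0.443,0.963,0.1,0,0,0,1,-0.443,0.963,0.1,0,0,0,1])

```text
t: 16.15
eef_pos: [0.4709, -0.1126, 0.1692]
tool_rot: [0.0, 0.989, 0.145, 0.001]
contact_force: [-0.4, -0.4, -2.1]
gripper_width: 0.74
grasp_force: 44.2
```

>>> servo_tool(motion=[-0.443,0.963,0.1,0,0,0,1,-0.443,0.963,0.1,0,0,0,1,-0.443,0.963,0.1,0,0,0,1,-0.443,0.963,0.1,0,0,0,1,-0.443,0.963,0.1,0,0,0,1])

```text
t: 16.77
eef_pos: [0.456, -0.2176, 0.1591]
tool_rot: [0.0, 0.989, 0.145, 0.0]
contact_force: [1.1, 0.5, -1.8]
gripper_width: 0.739
grasp_force: 44.2
```

>>> servo_tool(motion=[-0.443,0.963,0.1,0,0,0,1,-0.443,0.963,0.1,0,0,0,1,-0.443,0.963,0.1,0,0,0.45,1,0,0,0,0,0,0,1])

```text
t: 17.27
eef_pos: [0.4463, -0.2818, 0.1529]
tool_rot: [0.0, 0.994, 0.109, -0.0]
contact_force: [-0.1, 1.1, -1.5]
gripper_width: 0.741
grasp_force: 44.2
```

```bash
python3 -c "
from h import *
st((.4450,-.2810,.0955),12.75)"
```

```text
t 17.27 p [ 0.4463 -0.2818  0.1529] yaw 12.48 q [ 0.63  0.45 -0.23  2.02  0.16  0.69 -1.05] F [-0.1  1.1 -1.5] w 0.741
shift [-0.05 -0.06  2.87] turn -0.03
```

>>> servo_tool(motion=[-0.05,-0.06,0.9,0,0,-0.02,1,0,0,0.9,0,0,0,1,0,0,0.8,0,0,0,1,0,0,0.27,0,0,0,1,0,0,0,0,0,0,1])

```text
t: 17.9
eef_pos: [0.4459, -0.2789, 0.0963]
tool_rot: [0.0, 0.994, 0.113, 0.0]
contact_force: [-2.3, 0.4, 10.2]
gripper_width: 0.738
grasp_force: 45.5
```

>>> servo_tool(motion=[0,0,0,0,0,0,0,0,0,0,0,0,0,0,0,0,0,0,0,0,0,0,0,-0.6,0,0,0,0,0,0,-1,0,0,0,0])

```text
t: 18.52
eef_pos: [0.445, -0.2788, 0.128]
tool_rot: [-0.0, 0.994, 0.113, -0.0]
contact_force: [-1.1, -0.1, 0.5]
gripper_width: 1.001
grasp_force: 0.0
```

>>> servo_tool(motion=[0,0,-1,0,0,0,0,0,0,-1,0,0,0,0,0,0,-1,0,0,0,0,0,0,-1,0,0,-0.46,0,0,0,-1,0,0,0,0])

```text
t: 19.15
eef_pos: [0.4453, -0.2789, 0.2291]
tool_rot: [0.0, 0.989, 0.147, 0.0]
contact_force: [-0.0, 0.0, -0.3]
gripper_width: 1.0
grasp_force: 0.0
```

>>> servo_tool(motion=[0,0,-1,0,0,0,0,0,0,0,0,0,0,0])

```text
t: 19.4
eef_pos: [0.4461, -0.2793, 0.2496]
tool_rot: [0.001, 0.989, 0.147, 0.002]
contact_force: [0.1, 0.9, -0.1]
gripper_width: 1.003
grasp_force: 0.0
```

```bash
python3 - <<'E'
from h import *
st((.6566,.0448,.245),16.6)
im=bot.read_camera("wrist");cv2.imwrite("pics/w5.png",im[:,:,::-1])
E
```

```text
t 19.4 p [ 0.4461 -0.2793  0.2496] yaw 16.88 q [ 0.68  0.31 -0.28  1.95  0.11  0.89 -0.94] F [ 0.1  0.9 -0.1] w 1.003
shift [ 14.78 -12.45   0.23] turn 0.03
```

View pics/w5.png

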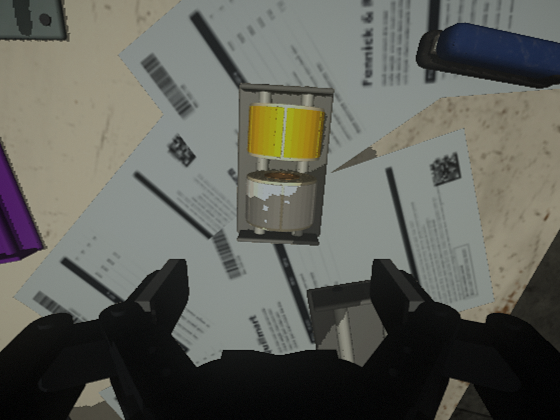

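Both rolls lie side by side in the cradle, yellow at (286,131) and white at (281,204). Now the red one.

>>> servo_tool(motion=[0.98,-0.83,0,0,0,0.03,0,0.98,-0.83,0,0,0,0,0,0.98,-0.83,0,0,0,0,0,0.98,-0.83,0,0,0,0,0,0.98,-0.83,0,0,0,0,0])

```text
t: 20.08
eef_pos: [0.5152, -0.1704, 0.2465]
tool_rot: [-0.0, 0.989, 0.145, -0.001]
contact_force: [-0.3, -0.3, 0.3]
gripper_width: 1.003
grasp_force: 0.0
```

>>> servo_tool(motion=[0.98,-0.83,0,0,0,0,0,0.98,-0.83,0,0,0,0,0,0.98,-0.83,0,0,0,0,0,0.98,-0.83,0,0,0,0,0,0.98,-0.83,0,0,0,0,0])

```text
t: 20.7
eef_pos: [0.5853, -0.063, 0.2464]
tool_rot: [-0.0, 0.989, 0.145, -0.001]
contact_force: [0.6, -0.8, 0.3]
gripper_width: 1.0
grasp_force: 0.0
```

>>> servo_tool(motion=[0.98,-0.83,0,0,0,0,0,0.98,-0.83,0,0,0,0,0,0.98,-0.83,0,0,0,0,0,0.98,-0.83,0,0,0,0,0,0.98,-0.83,0,0,0,0,0])

```text
t: 21.32
eef_pos: [0.6564, 0.0451, 0.2472]
tool_rot: [-0.0, 0.989, 0.145, -0.0]
contact_force: [1.0, 0.6, -0.0]
gripper_width: 1.0
grasp_force: 0.0
```

>>> servo_tool(motion=[0,0,0,0,0,0,0,0,0,0,0,0,0,0])

```text
t: 21.58
eef_pos: [0.6555, 0.0432, 0.2472]
tool_rot: [0.0, 0.99, 0.144, -0.0]
contact_force: [-0.1, -0.1, 0.1]
gripper_width: 0.998
grasp_force: 0.0
```

```bash
python3 -c "
from h import *
st((.6568,.045,.1715),16.6)
bot.read_camera('wrist')
k=bot.get_calibration('wrist')
for d in bot.boxes_of('wrist','roll_red_center'): print(d, onz(k,d['uv'],.145))
print(proj(k,[[.6568,.045,.145]]))"
```

```text
t 21.57 p [0.6555 0.0432 0.2472] yaw 16.61 q [ 0.09  0.53 -0.36  1.63  0.21  1.02 -1.61] F [-0.1 -0.1  0.1] w 0.998
shift [ 0.09 -0.07  3.79] turn 0.0
{'uv': [276.8, 225.0], 'p': 0.63} [0.66458717 0.04630551 0.145     ]
[[275.21278541 237.34804708]]
```

>>> servo_tool(motion=[0.03,-0.07,0.95,0,0,0,0,0,0,0.95,0,0,0,0,0,0,0.95,0,0,0,0,0,0,0.94,0,0,0,0,0,0,0,0,0,0,0.5])

```text
t: 22.3
eef_pos: [0.6547, 0.0452, 0.1694]
tool_rot: [-0.0, 0.989, 0.145, -0.002]
contact_force: [0.3, 0.6, -0.4]
gripper_width: 0.817
grasp_force: 0.0
```

>>> servo_tool(motion=[0,0,0,0,0,0,1,0,0,0,0,0,0,1,0,0,0,0,0,0,1,0,0,0,0,0,0,1,0,0,-0.3,0,0,0,1])

```text
t: 22.92
eef_pos: [0.6555, 0.0452, 0.1777]
tool_rot: [0.0, 0.989, 0.145, -0.0]
contact_force: [0.4, 0.3, -1.2]
gripper_width: 0.742
grasp_force: 45.2
```

```bash
python3 -c "
from h import *
st((.4875,-.0058,.1775),16.6)"
```

```text
t 22.93 p [0.6555 0.0452 0.1777] yaw 16.63 q [ 0.08  0.6  -0.34  1.68  0.25  0.9  -1.64] F [ 0.4  0.3 -1.2] w 0.742
shift [-8.78  0.04  0.02] turn 0.0
```

>>> servo_tool(motion=[-0.8,0,0,0,0,0,1,-1,0,0,0,0,0,1,-1,0,0,0,0,0,1,-1,0,0,0,0,0,1,-1,0,0,0,0,0,1])

```text
t: 23.55
eef_pos: [0.5635, 0.0177, 0.1784]
tool_rot: [0.0, 0.989, 0.145, 0.0]
contact_force: [0.3, -0.2, -1.2]
gripper_width: 0.744
grasp_force: 45.2
```

>>> servo_tool(motion=[-1,0,0,0,0,0,1,-1,0,0,0,0,0,1,-1,0,0,0,0,0,1,-1,0,0,0,0,0,1,-0.5,0,0,0,0,0,1])

```text
t: 24.18
eef_pos: [0.477, -0.0082, 0.1782]
tool_rot: [0.0, 0.99, 0.144, 0.0]
contact_force: [0.1, -0.6, -0.8]
gripper_width: 0.737
grasp_force: 45.2
```

```bash
python3 - <<'E'
from h import *
st((.488,.2806,.20),90)
im=bot.read_camera("wrist");cv2.imwrite("pics/w6.png",im[:,:,::-1])
E
```

```text
t 24.18 p [ 0.477  -0.0082  0.1782] yaw 16.62 q [ 0.21  0.36 -0.38  2.11  0.2   0.71 -1.59] F [ 0.1 -0.6 -0.8] w 0.737
shift [  4.66 -13.68  -1.09] turn -8.54
```

View pics/w6.png

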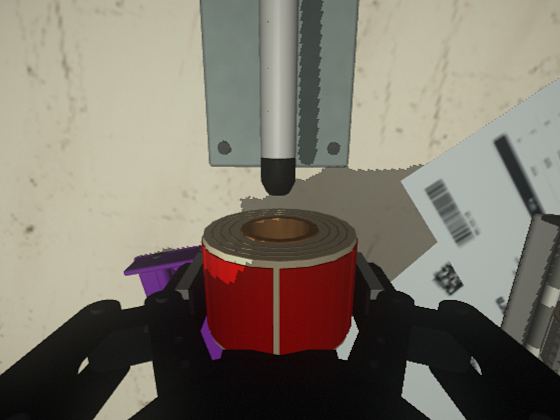

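Red is off the bar: the tip at (277,193) is free of the roll, whose front edge is at row 210. Next is the dispenser.

>>> servo_tool(motion=[0,-0.977,-0.1,0,0,0,1,0,-0.977,-0.1,0,0,0,1,0,-0.977,-0.1,0,0,0,1,0,-0.977,-0.1,0,0,0,1,0.466,-0.977,-0.1,0,0,0,1])

```text
t: 24.85
eef_pos: [0.4588, 0.0892, 0.1882]
tool_rot: [0.0, 0.989, 0.145, 0.0]
contact_force: [-0.5, -0.7, -0.9]
gripper_width: 0.739
grasp_force: 45.2
```

>>> servo_tool(motion=[0.466,-0.977,-0.1,0,0,0,1,0.466,-0.977,-0.1,0,0,0,1,0.466,-0.977,-0.1,0,0,0,1,0.466,-0.977,-0.1,0,0,0,1,0.466,-0.977,-0.1,0,0,0,1])

```text
t: 25.48
eef_pos: [0.476, 0.1966, 0.1982]
tool_rot: [-0.0, 0.989, 0.145, 0.0]
contact_force: [0.4, 0.7, -1.6]
gripper_width: 0.74
grasp_force: 45.2
```

>>> servo_tool(motion=[0.466,-0.977,0,0,0,0,1,0.466,-0.977,0,0,0,0,1,0.466,-0.977,0,0,0,0,1,0.466,-0.977,0,0,0,0,1,0,0,0,0,0,-0.7,1])

```text
t: 26.1
eef_pos: [0.4886, 0.284, 0.198]
tool_rot: [-0.001, 0.98, 0.199, 0.0]
contact_force: [-0.4, -0.5, -0.9]
gripper_width: 0.737
grasp_force: 45.2
```

>>> servo_tool(motion=[0,0,0,0,0,-1,1,0,0,0,0,0,-1,1,0,0,0,0,0,-1,1,0,0,0,0,0,-1,1,0,0,0,0,0,-1,1])

```text
t: 26.72
eef_pos: [0.4888, 0.2815, 0.1978]
tool_rot: [-0.0, 0.839, 0.544, 0.0]
contact_force: [0.0, 0.1, -1.6]
gripper_width: 0.741
grasp_force: 45.2
```

>>> servo_tool(motion=[0,0,0,0,0,-1,1,0,0,0,0,0,-1,1,0,0,0,0,0,-0.8,1,0,0,0,0,0,0,1,0,0,0,0,0,0,1])

```text
t: 27.35
eef_pos: [0.4887, 0.2812, 0.1978]
tool_rot: [-0.0, 0.71, 0.704, 0.0]
contact_force: [0.5, 0.1, -1.5]
gripper_width: 0.738
grasp_force: 45.2
```

```bash
python3 - <<'E'
from h import *
st((.4896,.2806,.18),90)
k=bot.get_calibration("wrist");im=bot.read_camera("wrist").copy()
c=np.array([.4896,.2806,0])
def ln(a,b,col=(255,255,0)):
    uv=proj(k,[c+a,c+b]);cv2.line(im,*[tuple(int(round(v)) for v in p) for p in uv],col,1)
for x in(-.02,.02): ln([x,-.027,.0227],[x,.027,.0227])
for y in(-.027,.027,.031,-.031): ln([-.043,y,.062],[.043,y,.062],(255,0,0))
cv2.imwrite("pics/w7.png",im[:,:,::-1])
E
```

```text
t 27.35 p [0.4887 0.2812 0.1978] yaw 89.55 q [-0.07  0.53 -0.73  1.88  0.44  0.9  -1.02] F [ 0.5  0.1 -1.5] w 0.738
shift [-0.03  0.04  0.89] turn -0.05
```

View pics/w7.png

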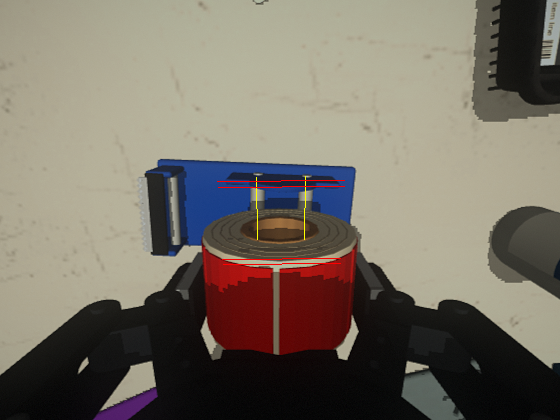

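The dispenser base edge slopes about 2.4° from (160,160) to (355,168), so its yaw is about -2.5°. In the top view the near cheek hides one end of the rollers, so seat y is probably about 0.276. I'll check that with a new overlay on a crop.

```bash
python3 - <<'E'
from h import *
k=bot.get_calibration("wrist");im=bot.read_camera("wrist")[140:260,130:370]
im=cv2.resize(im,None,fx=3,fy=3,interpolation=cv2.INTER_CUBIC);im=cv2.convertScaleAbs(im,alpha=1.6)
c=np.array([.4896,.276]);a=np.radians(-2.6);M=np.array([[np.cos(a),-np.sin(a)],[np.sin(a),np.cos(a)]])
def ln(p,q,col):
    uv=proj(k,[[*(c+M@v[:2]),v[2]] for v in map(np.array,(p,q))])
    cv2.line(im,*[tuple(int(round(v)) for v in (p-[130,140])*3+1) for p in uv],col,1)
for x in(-.02,.02): ln([x,-.027,.0227],[x,.027,.0227],(255,255,0))
for y in(.027,.031): ln([-.043,y,.062],[.043,y,.062],(255,0,0))
cv2.imwrite("pics/w8.png",im[:,:,::-1])
E
```

```text
(no output)
```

View pics/w8.png

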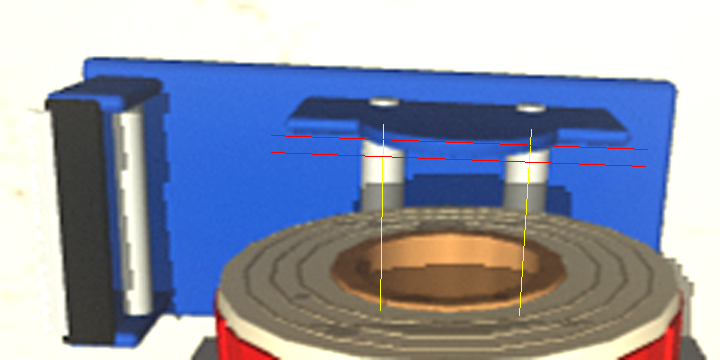

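The overlay now fits: the cheek's top edge is within about 1 mm and the rollers at columns 383 and 528 are matched. The seat is (0.4896, 0.276) at yaw -2.6°. Lowering red.

```bash
python3 -c "
from h import *
st((.4896,.2752,.102),87.4)"
```

```text
t 27.45 p [0.4887 0.2811 0.1978] yaw 89.6 q [-0.07  0.53 -0.74  1.88  0.44  0.9  -1.02] F [ 0.7 -0.  -1.3] w 0.733
shift [-0.29  0.05  4.79] turn 0.26
```

>>> servo_tool(motion=[-0.29,0.05,0,0,0,0.26,1,0,0,0.9,0,0,0,1,0,0,0.9,0,0,0,1,0,0,0.7,0,0,0,1,0,0,0,0,0,0,1])

```text
t: 28.08
eef_pos: [0.4888, 0.2747, 0.146]
tool_rot: [-0.0, 0.722, 0.691, -0.001]
contact_force: [-0.1, 0.1, -0.2]
gripper_width: 0.74
grasp_force: 45.2
```

```bash
python3 -c "
from h import *
st((.4896,.2752,.102),87.4)"
```

```text
t 28.07 p [0.4888 0.2747 0.146 ] yaw 87.48 q [-0.1   0.59 -0.68  1.92  0.5   0.81 -1.1 ] F [-0.1  0.1 -0.2] w 0.74
shift [0.03 0.05 2.2 ] turn 0.01
```

>>> servo_tool(motion=[0.03,0.04,0.7,0,0,0,1,0,0,0.7,0,0,0,1,0,0,0.6,0,0,0,1,0,0,0.2,0,0,0,1,0,0,0,0,0,0,1])

```text
t: 28.7
eef_pos: [0.4903, 0.2757, 0.1035]
tool_rot: [-0.0, 0.723, 0.691, -0.0]
contact_force: [0.5, -0.1, -1.2]
gripper_width: 0.739
grasp_force: 45.3
```

>>> servo_tool(motion=[0,0,0,0,0,0,0.1,0,0,0,0,0,0,0.1,0,0,0,0,0,0,0.1,0,0,-0.5,0,0,0,0.1,0,0,-0.9,0,0,0,0.1])

```text
t: 29.32
eef_pos: [0.4902, 0.2756, 0.1325]
tool_rot: [-0.0, 0.723, 0.691, -0.0]
contact_force: [0.7, -0.7, 0.2]
gripper_width: 0.903
grasp_force: 0.0
```

>>> servo_tool(motion=[0,0,-1,0,0,0,0.1,0,0,-1,0,0,0,0,0,0,-1,0,0,0,0,0,0,-1,0,0,0,0,0,0,-1,0,0,0,0])

```text
t: 29.95
eef_pos: [0.4904, 0.2756, 0.2332]
tool_rot: [0.0, 0.723, 0.691, 0.0]
contact_force: [0.6, -0.1, -0.8]
gripper_width: 0.998
grasp_force: 0.0
```

```bash
python3 - <<'E'
from h import *
st((.4896,.2752,.102),16.6)
im=bot.read_camera("wrist");cv2.imwrite("pics/w9.png",im[:,:,::-1])
E
```

```text
t 29.95 p [0.4904 0.2756 0.2332] yaw 87.45 q [-0.04  0.48 -0.75  1.86  0.39  0.96 -1.01] F [ 0.6 -0.1 -0.8] w 0.998
shift [-0.02 -0.04  6.56] turn 8.24
```

View pics/w9.png

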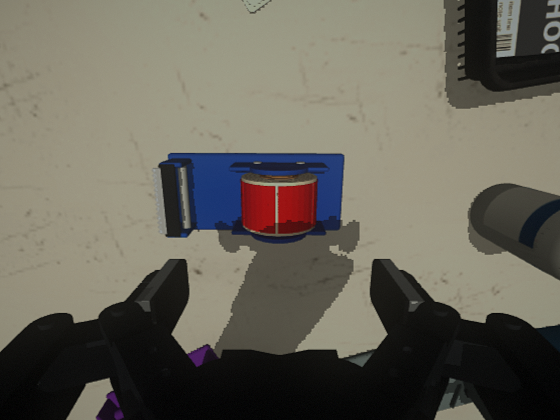

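Red lies seated between the cheeks at (279,206). Now I'll go back for yellow.

>>> servo_tool(motion=[0,0,0,0,0,0.966,0,0,0,0,0,0,0.966,0,0,0,0,0,0,0.966,0,0,0,0,0,0,0.966,0,0,0,0,0,0,0.966,0])

```text
t: 30.62
eef_pos: [0.4903, 0.2756, 0.2318]
tool_rot: [-0.0, 0.922, 0.388, -0.0]
contact_force: [-1.1, -0.9, -0.6]
gripper_width: 1.005
grasp_force: 0.0
```

>>> servo_tool(motion=[0,0,0,0,0,0.966,0,0,0,0,0,0,0.966,0,0,0,0,0,0,0.966,0,0,0,0,0,0,0.966,0,0,0,0,0,0,0,0])

```text
t: 31.25
eef_pos: [0.4903, 0.2758, 0.2319]
tool_rot: [0.0, 0.994, 0.112, -0.0]
contact_force: [-0.4, -0.3, -0.0]
gripper_width: 0.995
grasp_force: 0.0
```

>>> servo_tool(motion=[-0.197,0.987,0,0,0,0,0,-0.197,0.987,0,0,0,0,0,-0.197,0.987,0,0,0,0,0,-0.197,0.987,0,0,0,0,0,-0.197,0.987,0,0,0,0,0])

```text
t: 31.88
eef_pos: [0.493, 0.1728, 0.2318]
tool_rot: [0.0, 0.994, 0.11, 0.0]
contact_force: [0.7, -0.7, -0.1]
gripper_width: 1.003
grasp_force: 0.0
```

>>> servo_tool(motion=[-0.197,0.987,0,0,0,0,0,-0.197,0.987,0,0,0,0,0,-0.197,0.987,0,0,0,0,0,-0.197,0.987,0,0,0,0,0,-0.197,0.987,0,0,0,0,0])

```text
t: 32.5
eef_pos: [0.4952, 0.0723, 0.2318]
tool_rot: [0.0, 0.994, 0.11, -0.0]
contact_force: [0.0, -0.1, -0.1]
gripper_width: 0.997
grasp_force: 0.0
```

>>> servo_tool(motion=[-0.197,0.987,0,0,0,0,0,-0.197,0.987,0,0,0,0,0,-0.197,0.987,0,0,0,0,0,-0.197,0.987,0,0,0,0,0,-0.197,0.987,0,0,0,0,0])

```text
t: 33.12
eef_pos: [0.4974, -0.0283, 0.2319]
tool_rot: [0.0, 0.994, 0.11, -0.0]
contact_force: [0.9, 0.1, 0.6]
gripper_width: 1.002
grasp_force: 0.0
```

>>> servo_tool(motion=[-0.197,0.987,0,0,0,0,0,-0.197,0.987,0,0,0,0,0,-0.197,0.987,0,0,0,0,0,-0.197,0.987,0,0,0,0,0,-0.197,0.987,0,0,0,0,0])

```text
t: 33.75
eef_pos: [0.4997, -0.1288, 0.2319]
tool_rot: [0.0, 0.994, 0.11, -0.0]
contact_force: [0.2, 0.5, 0.5]
gripper_width: 1.002
grasp_force: 0.0
```

>>> servo_tool(motion=[-0.197,0.987,0,0,0,0,0,-0.197,0.987,0,0,0,0,0,-0.197,0.987,0,0,0,0,0,-0.197,0.987,0,0,0,0,0,-0.197,0.987,0,0,0,0,0])

```text
t: 34.38
eef_pos: [0.5026, -0.229, 0.2319]
tool_rot: [0.0, 0.994, 0.111, -0.0]
contact_force: [-0.2, -0.6, -0.5]
gripper_width: 1.001
grasp_force: 0.0
```

>>> servo_tool(motion=[-0.197,0.987,0,0,0,0,0,-0.197,0.987,0,0,0,0,0,0,0,0,0,0,0,0,0,0,0,0,0,0,0])

```text
t: 34.88
eef_pos: [0.5042, -0.267, 0.2317]
tool_rot: [-0.0, 0.994, 0.111, -0.0]
contact_force: [0.2, 0.6, 0.4]
gripper_width: 1.002
grasp_force: 0.0
```

```bash
python3 -c "
from h import *
st((.5037,-.2678,.0955),12.7)
bot.read_camera('wrist')
k=bot.get_calibration('wrist')
for n in('yellow','white'):
  for d in bot.boxes_of('wrist','roll_%s_center'%n)[:1]: print(n,d, onz(k,d['uv'],.070))
print(proj(k,[[.5037,-.2678,.07],[.445,-.2788,.07]]))"
```

```text
t 34.88 p [ 0.5042 -0.267   0.2317] yaw 12.77 q [ 0.59  0.4  -0.27  1.86  0.13  0.89 -1.09] F [0.2 0.6 0.4] w 1.002
shift [-0.04  0.04  6.81] turn 0.01
yellow {'uv': [280.8, 203.0], 'p': 0.57} [ 0.51233196 -0.26665205  0.07      ]
white {'uv': [277.8, 268.4], 'p': 0.92} [ 0.45691441 -0.27678715  0.07      ]
[[279.77607048 213.61833616]
 [277.00955254 281.40304528]]
```

>>> servo_tool(motion=[-0.03,0.04,1,0,0,0,0,0,0,1,0,0,0,0,0,0,1,0,0,0,0,0,0,1,0,0,0,0,0,0,1,0,0,0,0])

```text
t: 35.65
eef_pos: [0.5039, -0.2678, 0.1313]
tool_rot: [-0.0, 0.994, 0.111, 0.0]
contact_force: [-1.3, 0.6, -0.0]
gripper_width: 1.004
grasp_force: 0.0
```

>>> servo_tool(motion=[0,0,0.9,0,0,0,0,0,0,0.9,0,0,0,0,0,0,0,0,0,0,1,0,0,0,0,0,0,1,0,0,0,0,0,0,1])

```text
t: 36.28
eef_pos: [0.5041, -0.2688, 0.0964]
tool_rot: [0.0, 0.994, 0.111, 0.0]
contact_force: [0.4, -0.5, -2.0]
gripper_width: 0.739
grasp_force: 44.0
```

>>> servo_tool(motion=[0,0,0,0,0,0,1,0,0,0,0,0,0,1,0,0,-0.6,0,0,0,1,0,0,-0.9,0,0,0,1,0,0,-0.9,0,0,0,1])

```text
t: 36.9
eef_pos: [0.504, -0.2687, 0.1456]
tool_rot: [0.0, 0.994, 0.111, 0.001]
contact_force: [0.2, -0.2, -1.6]
gripper_width: 0.741
grasp_force: 44.3
```

>>> servo_tool(motion=[0,0,-0.9,0,0,0,1,0,0,-0.75,0,0,-0.45,1,0,0,0,0,0,0,1])

```text
t: 37.28
eef_pos: [0.5045, -0.269, 0.1788]
tool_rot: [0.001, 0.99, 0.144, 0.001]
contact_force: [0.3, 0.2, -1.6]
gripper_width: 0.743
grasp_force: 44.4
```

```bash
python3 -c "
from h import *
st((.4774,-.0082,.1765),16.6)"
```

```text
t 37.27 p [ 0.5045 -0.269   0.1788] yaw 16.55 q [ 0.6   0.47 -0.28  1.9   0.18  0.79 -1.06] F [ 0.3  0.2 -1.6] w 0.743
shift [  2.42 -12.89   0.09] turn -0.01
```

>>> servo_tool(motion=[0.173,-0.921,0,0,0,0,1,0.173,-0.921,0,0,0,0,1,0.173,-0.921,0,0,0,0,1,0.173,-0.921,0,0,0,0,1,0.173,-0.921,0,0,0,0,1])

```text
t: 37.9
eef_pos: [0.4938, -0.1738, 0.1767]
tool_rot: [-0.0, 0.989, 0.145, -0.0]
contact_force: [-0.2, 0.7, -1.2]
gripper_width: 0.738
grasp_force: 44.3
```

>>> servo_tool(motion=[0.173,-0.921,0,0,0,0,1,0.173,-0.921,0,0,0,0,1,0.173,-0.921,0,0,0,0,1,0.173,-0.921,0,0,0,0,1,0.173,-0.921,0,0,0,0,1])

```text
t: 38.52
eef_pos: [0.4841, -0.0809, 0.1768]
tool_rot: [0.0, 0.99, 0.144, 0.0]
contact_force: [-0.6, 0.1, -1.8]
gripper_width: 0.743
grasp_force: 44.3
```

>>> servo_tool(motion=[0.173,-0.921,0,0,0,0,1,0.173,-0.921,0,0,0,0,1,0.173,-0.921,0,0,0,0,1,0.173,-0.921,0.05,0,0,0,1,0,0,0,0,0,0,1])

```text
t: 39.15
eef_pos: [0.4763, -0.0059, 0.1759]
tool_rot: [-0.0, 0.989, 0.146, 0.0]
contact_force: [0.6, -0.4, -1.8]
gripper_width: 0.741
grasp_force: 44.4
```

>>> servo_tool(motion=[0,0,0,0,0,0,1])

```text
t: 39.28
eef_pos: [0.4764, -0.0082, 0.1758]
tool_rot: [0.0, 0.99, 0.144, -0.0]
contact_force: [0.2, 0.0, -1.7]
gripper_width: 0.74
grasp_force: 44.4
```

```bash
python3 - <<'E'
from h import *
st((.4774,-.0082,.177),16.6)
im=bot.read_camera("wrist");cv2.imwrite("pics/w10.png",im[:,:,::-1])
E
```

```text
t 39.27 p [ 0.4764 -0.0082  0.1758] yaw 16.57 q [ 0.19  0.36 -0.36  2.11  0.19  0.7  -1.58] F [ 0.2  0.  -1.7] w 0.74
shift [ 0.05  0.02 -0.06] turn -0.0
```

View pics/w10.png

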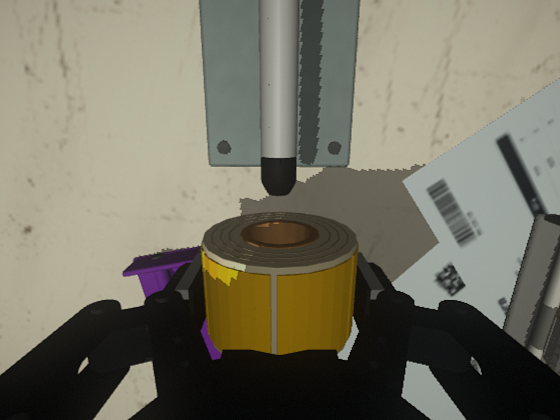

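Yellow is in line with the bar (tip (277,193), bore (279,233)), the same as for red. Sliding it on.

>>> servo_tool(motion=[0.4,0,-0.06,0,0,0,1,0.7,0,0,0,0,0,1,0.9,0,0,0,0,0,1])

```text
t: 39.7
eef_pos: [0.5161, 0.0038, 0.1771]
tool_rot: [0.0, 0.99, 0.144, 0.0]
contact_force: [-0.1, -0.9, -2.2]
gripper_width: 0.737
grasp_force: 44.4
```

>>> servo_tool(motion=[1,0,0,0,0,0,1,1,0,0,0,0,0,1,1,0,0,0,0,0,1])

```text
t: 40.08
eef_pos: [0.574, 0.0213, 0.1769]
tool_rot: [-0.0, 0.99, 0.144, 0.0]
contact_force: [0.1, -0.3, -2.1]
gripper_width: 0.738
grasp_force: 44.4
```

>>> servo_tool(motion=[1,0,0,0,0,0,1,1,0,0,0,0,0,1,0.9,0,0,0,0,0,1,0,0,0,0,0,0,1])

```text
t: 40.58
eef_pos: [0.6295, 0.0383, 0.1768]
tool_rot: [-0.0, 0.99, 0.144, 0.001]
contact_force: [-0.9, -0.4, -2.0]
gripper_width: 0.741
grasp_force: 44.3
```

```bash
python3 -c "
from h import *
st((.628,.0367,.1715),16.6)"
```

```text
t 40.58 p [0.6295 0.0383 0.1768] yaw 16.61 q [ 0.08  0.56 -0.33  1.75  0.23  0.86 -1.63] F [-0.9 -0.4 -2. ] w 0.741
shift [-0.1   0.05  0.27] turn 0.0
```

>>> servo_tool(motion=[0,0,0.25,0,0,0,1,0,0,0,0,0,0,0,0,0,0,0,0,0,0,0,0,0,0,0,0,0,0,0,-0.6,0,0,0,0])

```text
t: 41.2
eef_pos: [0.6273, 0.0374, 0.1838]
tool_rot: [0.0, 0.99, 0.144, -0.001]
contact_force: [-0.2, 0.1, 0.1]
gripper_width: 1.0
grasp_force: 0.0
```

>>> servo_tool(motion=[0,0,-1,0,0,0,0,0,0,-1,0,0,0,0,0,0,-1,0,0,0,0,-0.7,0.6,-0.1,0,0,0,0,-0.956,0.897,0,0,0,0,0])

```text
t: 41.82
eef_pos: [0.6039, -0.0015, 0.2462]
tool_rot: [0.0, 0.989, 0.145, 0.0]
contact_force: [-0.3, -0.3, 0.1]
gripper_width: 1.002
grasp_force: 0.0
```

>>> servo_tool(motion=[-0.956,0.897,0,0,0,0,0,-0.956,0.897,0,0,0,0,0,-0.956,0.897,0,0,0,0,0,-0.956,0.897,0,0,0,0,0,-0.956,0.897,0,0,0,0,0])

```text
t: 42.45
eef_pos: [0.5368, -0.1158, 0.2455]
tool_rot: [0.0, 0.99, 0.144, -0.001]
contact_force: [-0.1, -0.1, -0.2]
gripper_width: 0.998
grasp_force: 0.0
```

>>> servo_tool(motion=[-0.956,0.897,0,0,0,0,0,-0.956,0.897,0,0,0,0,0,-0.956,0.897,0,0,0,0,0,-0.956,0.897,0,0,0,0,0,-0.956,0.897,0,0,0,0,0])

```text
t: 43.08
eef_pos: [0.4706, -0.2286, 0.2455]
tool_rot: [-0.0, 0.99, 0.144, -0.001]
contact_force: [-0.3, 0.1, -0.4]
gripper_width: 1.001
grasp_force: 0.0
```

>>> servo_tool(motion=[-0.956,0.897,0,0,0,0,0,-0.956,0.897,0,0,0,0,0,-0.2,0.25,0,0,0,0.44,0,0,0,0,0,0,0,0,0,0,0,0,0,0,0])

```text
t: 43.7
eef_pos: [0.4435, -0.2781, 0.2458]
tool_rot: [-0.0, 0.994, 0.112, -0.0]
contact_force: [0.5, 0.3, -0.3]
gripper_width: 0.997
grasp_force: 0.0
```

```bash
python3 -c "
from h import *
st((.445,-.2788,.0962),12.8)
bot.read_camera('wrist')
k=bot.get_calibration('wrist')
for d in bot.boxes_of('wrist','roll_white_center')[:1]: print(d, onz(k,d['uv'],.070))
print(proj(k,[[.445,-.2788,.07]]))
for d in bot.boxes_of('wrist','roll_yellow_center'): print(d)"
```

```text
t 43.7 p [ 0.4435 -0.2781  0.2458] yaw 12.89 q [ 0.65  0.31 -0.25  1.96  0.1   0.88 -1.  ] F [ 0.5  0.3 -0.3] w 0.997
shift [0.07 0.05 7.48] turn 0.01
{'uv': [282.0, 198.3], 'p': 0.58} [ 0.45224719 -0.2790357   0.07      ]
[[279.7561343  206.48151018]]
```

>>> servo_tool(motion=[0.06,0.06,1,0,0,0,0,0,0,1,0,0,0,0,0,0,1,0,0,0,0,0,0,1,0,0,0,0,0,0,1,0,0,0,0])

```text
t: 44.48
eef_pos: [0.4456, -0.2789, 0.1454]
tool_rot: [-0.0, 0.994, 0.112, 0.0]
contact_force: [0.0, -0.2, 0.4]
gripper_width: 0.998
grasp_force: 0.0
```

>>> servo_tool(motion=[0,0,1,0,0,0,0,0,0,0.9,0,0,0,0,0,0,0.55,0,0,0,0,0,0,0,0,0,0,1,0,0,0,0,0,0,1])

```text
t: 45.1
eef_pos: [0.4459, -0.2806, 0.0979]
tool_rot: [0.001, 0.994, 0.111, 0.001]
contact_force: [-0.2, -2.6, 1.9]
gripper_width: 0.744
grasp_force: 44.1
```

>>> servo_tool(motion=[0,0,0,0,0,0,1,0,0,0,0,0,0,1,0,0,0,0,0,0,1,0,0,-0.6,0,0,0,1,0,0,-0.9,0,0,0,1])

```text
t: 45.72
eef_pos: [0.4448, -0.2781, 0.1273]
tool_rot: [-0.001, 0.994, 0.112, -0.001]
contact_force: [1.6, 0.1, -1.2]
gripper_width: 0.736
grasp_force: 44.6
```

>>> servo_tool(motion=[0,0,-0.9,0,0,0,1,0,0,-0.9,0,0,0,1,0,0,-0.75,0,0,-0.43,1,0,0,0,0,0,0,1])

```text
t: 46.22
eef_pos: [0.4461, -0.2795, 0.1799]
tool_rot: [0.001, 0.99, 0.143, 0.001]
contact_force: [0.6, 0.3, -0.9]
gripper_width: 0.741
grasp_force: 44.6
```

```bash
python3 -c "
from h import *
st((.4764,-.0082,.177),16.6)"
```

```text
t 46.23 p [ 0.4461 -0.2795  0.1799] yaw 16.49 q [ 0.65  0.41 -0.25  2.01  0.15  0.74 -0.98] F [ 0.6  0.3 -0.9] w 0.741
shift [  5.3  -12.58   0.13] turn -0.01
```

>>> servo_tool(motion=[0.37,-0.9,0,0,0,0,1,0.37,-0.9,0,0,0,0,1,0.37,-0.9,0,0,0,0,1,0.37,-0.9,0,0,0,0,1,0.37,-0.9,0,0,0,0,1])

```text
t: 46.85
eef_pos: [0.4548, -0.1802, 0.1773]
tool_rot: [-0.001, 0.99, 0.144, -0.001]
contact_force: [0.6, 0.0, -1.8]
gripper_width: 0.743
grasp_force: 44.6
```

>>> servo_tool(motion=[0.37,-0.9,0,0,0,0,1,0.37,-0.9,0,0,0,0,1,0.37,-0.9,0,0,0,0,1,0.37,-0.9,0,0,0,0,1,0.37,-0.9,0,0,0,0,1])

```text
t: 47.48
eef_pos: [0.4644, -0.0835, 0.1774]
tool_rot: [-0.0, 0.99, 0.144, -0.001]
contact_force: [0.2, -0.7, -1.3]
gripper_width: 0.741
grasp_force: 44.6
```

>>> servo_tool(motion=[0.37,-0.9,0,0,0,0,1,0.37,-0.9,0,0,0,0,1,0.37,-0.9,0,0,0,0,1,0.37,-0.9,0,0,0,0,1,0,0,0,0,0,0,1])

```text
t: 48.1
eef_pos: [0.4723, -0.0057, 0.1775]
tool_rot: [-0.001, 0.989, 0.145, -0.001]
contact_force: [-0.3, -0.6, -0.7]
gripper_width: 0.742
grasp_force: 44.6
```

>>> servo_tool(motion=[0,0,0,0,0,0,1])

```text
t: 48.22
eef_pos: [0.4724, -0.0083, 0.1776]
tool_rot: [0.0, 0.99, 0.144, -0.001]
contact_force: [-0.5, -0.1, -1.5]
gripper_width: 0.742
grasp_force: 44.6
```

```bash
python3 - <<'E'
from h import *
st((.4764,-.0082,.177),16.6)
im=bot.read_camera("wrist");cv2.imwrite("pics/w11.png",im[:,:,::-1])
E
```

```text
t 48.23 p [ 0.4724 -0.0083  0.1776] yaw 16.51 q [ 0.18  0.35 -0.34  2.12  0.18  0.7  -1.57] F [-0.5 -0.1 -1.5] w 0.742
shift [0.19 0.05 0.03] turn -0.01
```

View pics/w11.png

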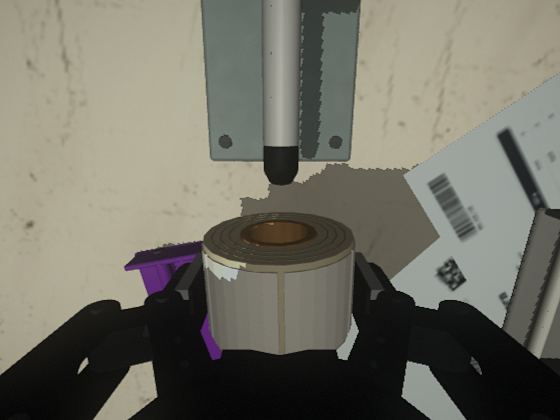

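White is lined up (tip column 281, bore 279). Sliding it on.

>>> servo_tool(motion=[0.4,0.05,0,0,0,-0.01,1,0.7,0,0,0,0,0,1,0.9,0,0,0,0,0,1])

```text
t: 48.65
eef_pos: [0.5129, 0.0021, 0.1781]
tool_rot: [0.0, 0.99, 0.144, 0.0]
contact_force: [-0.2, -0.5, -1.3]
gripper_width: 0.742
grasp_force: 44.6
```

>>> servo_tool(motion=[1,0,0,0,0,0,1,1,0,0,0,0,0,1,1,0,0,0,0,0,1,0,0,0,0,0,0,1])

```text
t: 49.15
eef_pos: [0.5711, 0.0201, 0.178]
tool_rot: [-0.0, 0.99, 0.144, 0.001]
contact_force: [-0.1, 0.2, -1.8]
gripper_width: 0.74
grasp_force: 44.6
```

```bash
python3 -c "
from h import *
st((.569,.0192,.1715),16.6)"
```

```text
t 49.15 p [0.5711 0.0201 0.178 ] yaw 16.61 q [ 0.11  0.48 -0.32  1.9   0.21  0.79 -1.61] F [-0.1  0.2 -1.8] w 0.74
shift [-0.11  0.01  0.32] turn 0.0
```

>>> servo_tool(motion=[0,0,0.28,0,0,0,1,0,0,0,0,0,0,0,0,0,0,0,0,0,0,0,0,0,0,0,0,0,0,0,-0.6,0,0,0,0])

```text
t: 49.78
eef_pos: [0.5685, 0.0192, 0.1842]
tool_rot: [-0.0, 0.99, 0.144, -0.001]
contact_force: [1.0, -0.0, -0.7]
gripper_width: 1.0
grasp_force: 0.0
```

>>> servo_tool(motion=[0,0,-1,0,0,0,0,0,0,-1,0,0,0,0,0,0,-1,0,0,0,0,0,0,-1,0,0,0,0,0,0,-1,0,0,0,0])

```text
t: 50.4
eef_pos: [0.5692, 0.0194, 0.2861]
tool_rot: [0.0, 0.99, 0.144, 0.001]
contact_force: [-0.4, -0.8, 0.4]
gripper_width: 1.0
grasp_force: 0.0
```

>>> servo_tool(motion=[-0.8,0.9,0,0,0,0,0,-0.8,0.9,0,0,0,0,0,-0.8,0.9,0,0,0,0,0,-0.5,0.9,0,0,0,0,0,0,0.9,0,0,0,0,0])

```text
t: 51.02
eef_pos: [0.5391, -0.0844, 0.2854]
tool_rot: [0.0, 0.99, 0.144, 0.0]
contact_force: [-0.1, -0.2, 0.2]
gripper_width: 1.002
grasp_force: 0.0
```

>>> servo_tool(motion=[0,0.9,0,0,0,0,0,0,0.9,0,0,0,0,0,0,0.9,0,0,0,0,0,0,0,0,0,0,0,0])

```text
t: 51.52
eef_pos: [0.555, -0.1371, 0.2841]
tool_rot: [0.0, 0.99, 0.143, -0.0]
contact_force: [1.0, 0.2, 0.4]
gripper_width: 1.0
grasp_force: 0.0
```

```bash
python3 - <<'E'
from h import *
st()
k=bot.get_calibration("top");im=bot.read_camera("top")
b=np.array([.9583,.2857]);t=np.array([.5178,.0039])
for n in("white","yellow","red"):
    for d in bot.boxes_of("top",f"roll_{n}_center")[:2]:
        p=onz(k,d["uv"],.151 if n!="red" else .081); print(n,d,p.round(4),"along",((p[:2]-t)@b).round(4))
for a in np.arange(-.01,.19,.01):
    u,v=proj(k,[[*(t+b*a+np.array([-.2857,.9583])*.012),.149]])[0]; print(round(a,2),im[int(round(v)),int(round(u))],end=" ")
E
```

```text
t 51.52 p [ 0.555  -0.1371  0.2841] yaw 16.45 q [ 0.36  0.34 -0.29  1.81  0.11  1.   -1.25] F [1.  0.2 0.4] w 1.0
white {'uv': [261.8, 190.9], 'p': 0.82} [0.5654 0.0051 0.151 ] along 0.046
yellow {'uv': [254.1, 169.6], 'p': 0.87} [0.623  0.0259 0.151 ] along 0.107
red {'uv': [168.1, 222.7], 'p': 0.7} [0.4853 0.2724 0.081 ] along 0.0456
-0.01 [118 125 123] 0.0 [116 123 120] 0.01 [112 120 117] 0.02 [114 122 119] 0.03 [79 71 59] 0.04 [156 158 159] 0.05 [173 177 186] 0.06 [173 178 187] 0.07 [172 177 186] 0.08 [123 131 124] 0.09 [75 66 54] 0.1 [162 154  47] 0.11 [174 164   0] 0.12 [174 165   0] 0.13 [174 166   0] 0.14 [121 128 118] 0.15 [55 58 53] 0.16 [51 51 49] 0.17 [40 39 36] 0.18 [55 57 54]
```

White covers about 35–77 mm and yellow about 95–137 mm from the tip, so both are fully on the bar. Red is on the dispenser. Handing in.

```bash
python3 -c "
from station import bot
print(bot.hand_in())"
```

```text
the job is handed in; nothing more can be done
None
```

Job handed in at about 52 s: red lies on the dispenser rollers, and yellow (behind) and white (in front) hang fully on the bar, confirmed from the last top picture. I viewed 15 pictures, one over the limit of 14.

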